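# Reset and step a home-built computer board

## Robot

A 6-joint arm with a two-finger parallel gripper is mounted at the origin on the work surface. World frame = base frame: x ahead of the robot, y to its left, z up, the work surface at z = 0. Lengths are in m, angles in rad, forces in N, time in s.
With the tool pointing down it reaches from about 0.35 to 0.875 m from the base axis. Payload 4.2 kg.
Tool frame: the origin (TCP) lies at the very end of the fingers, on their centre line; the grasp point (between the pads) lies 19 mm behind it; z points along the fingers, y is the line along which they close (so a half turn about z gives the same grasp; the last joint's range is limited). The gripper opens to 85 mm and grips with 20 to 120 N. Pads are 22 mm wide; open, the fingers measure 114 mm over their backs; the gripper's body (76 mm by 85 mm) begins 54 mm behind the grasp point. The pads swing forward as they close: fully open they stand 13 mm farther back than shut.
Start: joints at [-0.934, 0.385, 0.008, 0, -1.194, -0.259], TCP at [0.231, -0.581, 0.231] pointing down, gripper open.
Joint ranges: [-3.14, 3.14], [-1.21, 2.06], [-1.07, 1.41], [-3.16, 2.05], [-2.99, -0.16], [-3.1, 3.1]. Speed limits (rad/s): [2.79, 2.79, 3.14, 3.14, 3.14, 3.14].

## Interface

Orientations are given as [roll, pitch, yaw] about the fixed x, y, z axes, in that order (R = Rz(yaw) Ry(pitch) Rx(roll)).
In Python, from station import arm gives the robot as it stands.
- The arm moves only by the tool drive_tool, never from a script. Its argument "increments" is a list that holds one entry, the list of rows, each a list of 5 numbers: the closure, from 0 (fully open) to 1 (shut), then the shift along the tool's x, y, z in mm, then the turn about the tool's z in degrees. A call has 1 to 20 rows; each row is the pose to reach, as a shift and turn from the pose commanded when the call began, along the tool's axes at that moment; what a row does not reach only later rows make up. A row lasts 1/10 s, in which the tool goes at most 50 mm and 8.59 degrees, less where a joint would pass 70% of its speed; a pose out of reach is approached as far as the arm can. A call with a gripper value outside its range is refused whole. The fingers move at their own pace and stop on an object; "force" is the grip in N (left out, the last holds). Time passes only in rows, so rows that repeat a pose let the fingers close. It gives the time, the measured TCP pose, the force, the opening and the grip force at its end, in the units of the state.
- arm.state(): the state, without advancing time (a new reading comes with each control period).
- arm.camera(name): name is "scene" or "top" or "wrist"; returns a dict with "frame" (400x640x3 uint8, red, green, blue), "camera_matrix" (3x3 intrinsics, pixels), "dist_coeffs" ([k1, k2, p1, p2, k3] as OpenCV has them; the pictures are not rectified), "R" (3x3) and "t" (3): a world point X has camera coordinates R X + t. Camera axes: x right, y down, z forward; pixel columns grow to the right and rows downward; lengths in m; the calibration is good to about 2 mm. A picture is of the moment at which its call begins. There is no depth.
- arm.finish_job(): hands the job in; it is judged then, once.
The state is a dict: "clock": time; "q": joint angles; "qvel": joint speeds; "joint_torque": joint torques, N m; "position": TCP position; "orientation": TCP orientation; "ft_force": force on the tool from outside, world axes, zero at the start; "torque": the same for the moment, N m; "opening": finger opening in m; "grasp_force": force on a finger pad.
Only numpy, scipy, OpenCV 4.12 (cv2) and the standard library are available. Lean on these libraries where they do the work, as an engineer would, in place of code of your own. Each camera call takes 0.05 s, during which the arm holds its last target. There are 200 camera calls.

## Task

Restart the home-built computer and advance it one step: with the fingertips, press the red key on the large green board well down and let it spring back up, then press the yellow key on the smaller red board well down and let that spring back up too. Press lightly, touch none of the other keys, leave everything else on the bench where it is without pushing it or picking it up, and finish with the hand clear of everything.

Things in the scene. Friction and masses are not known exactly. Their poses are not given: they have to be found in the camera images.
- green_board: Large green circuit board, 200 x 150 mm, fixed flat on spacers, its face 14 mm above the table. Four keys (red, yellow, blue, white, about 60 mm apart, places vary) on its -x half, low chips (7 mm) and LEDs on its +x half. Origin: centre of its underside, 12 mm below the face; own x along the 200 mm side, z up.
- red_board: Smaller red circuit board, 150 x 130 mm, fixed flat on spacers, its face 14 mm above the table. Three keys (yellow, blue, white, about 70 mm apart, places vary); other parts at most 9 mm above the face. Origin: centre of its underside, 12 mm below the face; own x along the 150 mm side, z up. The two boards may change sides.
- green_red_top (a point): Round red push key on the large green board: cap 24 mm across, black housing 40 mm across and 12 mm high. The cap's flat top is 24 mm above the board face (38 mm above the table); it goes 8 mm straight down on a spring (starts at 1.8 N, fully down at 6 N). It springs back up. This point: centre of the cap's top, moving with it; z up. To be pressed.
- green_red (a joint): How far that red key on the large green board is pressed, in m: 0 up, 0.008 fully down; more than 0.005 counts as pressed, less than 0.0015 as up again.
- green_red_base: Housing of that red key on the large green board, cap included. Origin: centre of its foot on the board face, 24 mm below the cap's top when up.
- small_yellow_top (a point): Round yellow push key on the smaller red board: cap 24 mm across, black housing 40 mm across and 12 mm high. The cap's flat top is 24 mm above the board face (38 mm above the table); it goes 8 mm straight down on a spring (starts at 1.8 N, fully down at 6 N). It springs back up. This point: centre of the cap's top, moving with it; z up. To be pressed.
- small_yellow (a joint): How far that yellow key on the smaller red board is pressed, in m: 0 up, 0.008 fully down; more than 0.005 counts as pressed, less than 0.0015 as up again.
- small_yellow_base: Housing of that yellow key on the smaller red board, cap included. Origin: centre of its foot on the board face, 24 mm below the cap's top when up.
- green_yellow_base: Round yellow push key on the large green board: cap 24 mm across, black housing 40 mm across and 12 mm high. The cap's flat top is 24 mm above the board face (38 mm above the table); it goes 8 mm straight down on a spring (starts at 1.8 N, fully down at 6 N). Origin: centre of the housing's foot, on the board face. Not to be touched.
- green_blue_base: Round blue push key on the large green board: cap 24 mm across, black housing 40 mm across and 12 mm high. The cap's flat top is 24 mm above the board face (38 mm above the table); it goes 8 mm straight down on a spring (starts at 1.8 N, fully down at 6 N). Origin: centre of the housing's foot, on the board face. Not to be touched.
- green_white_base: Round white push key on the large green board: cap 24 mm across, black housing 40 mm across and 12 mm high. The cap's flat top is 24 mm above the board face (38 mm above the table); it goes 8 mm straight down on a spring (starts at 1.8 N, fully down at 6 N). Origin: centre of the housing's foot, on the board face. Not to be touched.
- small_blue_base: Round blue push key on the smaller red board: cap 24 mm across, black housing 40 mm across and 12 mm high. The cap's flat top is 24 mm above the board face (38 mm above the table); it goes 8 mm straight down on a spring (starts at 1.8 N, fully down at 6 N). Origin: centre of the housing's foot, on the board face. Not to be touched.
- small_white_base: Round white push key on the smaller red board: cap 24 mm across, black housing 40 mm across and 12 mm high. The cap's flat top is 24 mm above the board face (38 mm above the table); it goes 8 mm straight down on a spring (starts at 1.8 N, fully down at 6 N). Origin: centre of the housing's foot, on the board face. Not to be touched.
- chip: Black 16-pin chip, 36 x 17 x 8 mm, lying on the mat, loose; origin at the centre of its underside. A bystander.
- terminal: Yellow screw terminal block, 25 x 12 x 12 mm, on the mat, loose; origin at the centre of its underside. A bystander.
- spool: Solder spool, white flanges of 60 mm diameter, 52 mm tall, upright, loose; origin at the centre of its underside. A bystander.
- tumbler: Empty drinking glass, 72 mm across the rim, 120 mm tall, loose; origin at the centre of its underside. A bystander.
- sponge_tin: Steel tin with a tan sponge, 60 x 90 x 18 mm, loose; origin at the centre of its underside. A bystander.
- driver: Screwdriver with orange handle, 160 mm long, lying, loose; origin at the centre of its underside. A bystander.
- flux: Small clear bottle with black cap, 42 mm diameter, 90 mm tall, loose; origin at the centre of its underside. A bystander.

How it is judged:
By the outcome, as a careful person would: the job done as asked, in the order asked, and still so for the second after the job is handed in, with the robot touching nothing.
It also fails if it takes over 40 s, if anything falls off the work surface, if the arm or the gripper's body presses on something with over 40 N, if the wrist force passes 120 N, or if a joint passes its speed limit or range.

## Working session

There is one attempt and no reset: what is moved stays moved. The work goes in short steps, Python scripts to look and compute and a tool call to move; the robot and the scene stay as the last step left them, time stands still between calls to the robot, and variables do not carry over. Pictures are saved under pics/ and viewed, at most 10 in all, crops included, and the job is handed in when it is done.

Besides the shell and the picture viewer there is one more tool, called as name(argument=value, ...) on one line, values as JSON. drive_tool: Moves the arm, as the interface text tells. Its arguments: {"type":"object","properties":{"increments":{"type":"array","items":{"type":"array","items":{"type":"array","items":{"type":"number"}}}},"force":{"type":"number"}},"required":["increments"]}

```bash
mkdir -p pics; cat > h.py <<'E'
import numpy as np, cv2
from station import arm
def shot(name,fn):
    c=arm.camera(name); cv2.imwrite('pics/'+fn,c['frame'][:,:,::-1]); np.savez('pics/'+fn[:-4]+'.npz',**c); return c
def ray(c,uv,z):
    p=cv2.undistortPoints(np.array([[uv]],float),np.array(c['camera_matrix']),np.array(c['dist_coeffs']))[0,0]
    R=np.array(c['R']);t=np.array(c['t']);o=-R.T@t;d=R.T@np.array([p[0],p[1],1]);return o+d*(z-o[2])/d[2]
def proj(c,X):
    return cv2.projectPoints(np.array([X],float),cv2.Rodrigues(np.array(c['R']))[0],np.array(c['t']),np.array(c['camera_matrix']),np.array(c['dist_coeffs']))[0][0,0]
E
python3 - <<'E'
from h import *
shot('top','top1.png');shot('scene','scene1.png');s=arm.state();print(s['clock'],s['position'],s['orientation'],s['opening'],s['ft_force'])
E
```

```text
0.1 [ 0.23037    -0.58044385  0.23029898] [ 3.13957431e+00 -1.29596213e-04 -2.76392033e+00] 0.08545646295603837 [ 0.3747315   0.42772719 -0.46962687]
```

View pics/top1.png

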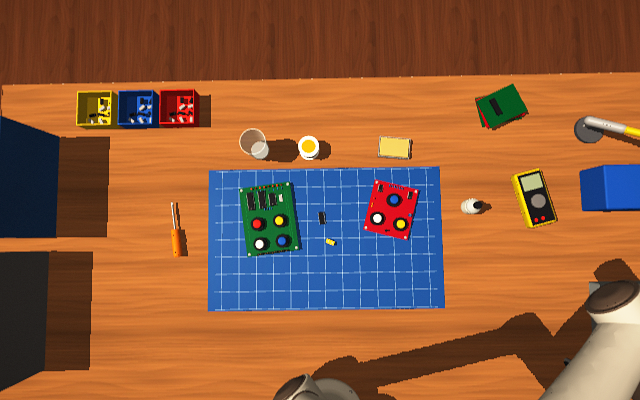

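View pics/scene1.png

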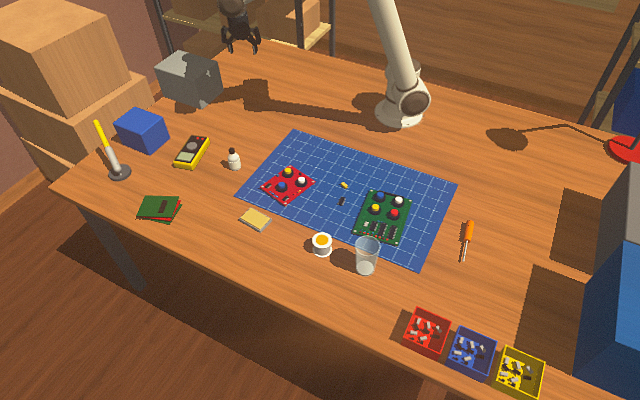

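The top view shows the green board's red key at about (257,224) and the red board's yellow key at about (401,224). In the scene view they are at about (394,214) and (288,171). Next I'll get centroids and positions from both views.

```bash
cat > m.py <<'E'
from h import *
def cen(c,uv,col,r=9):
    f=c['frame'].astype(int);u,v=uv;p=f[v-r:v+r+1,u-r:u+r+1];R,G,B=p[...,0],p[...,1],p[...,2]
    m={'red':(R>100)&(R>2*G)&(R>2*B),'yellow':(R>110)&(G>.6*R)&(B<.5*R),'blue':(B>80)&(B>1.3*R)&(B>1.2*G),'white':(p.min(2)>140)}[col]
    n,l,s,ce=cv2.connectedComponentsWithStats(m.astype(np.uint8)); k=1+np.argmax(s[1:,4])
    return ce[k]+[u-r,v-r],s[k,2:5]
E
python3 - <<'E'
from m import *
T=np.load('pics/top1.npz');S=np.load('pics/scene1.npz')
for n,col,a,b in [('GR','red',(257,224),(394,214)),('SY','yellow',(401,224),(288,171)),('GY','yellow',(279,221),(376,208)),('GB','blue',(282,240),(381,196)),('GW','white',(260,244),(398,201)),('SB','blue',(394,200),(282,187)),('SW','white',(377,219),(301,181))]:
    o=[]
    for c,uv in((T,a),(S,b)):
        p,s=cen(c,uv,col); o+=[p.round(1),s,ray(c,p,.038).round(4)[:2]]
    print(n,*o)
for n,uv,z in [('tumbler rim',(252,141),.12),('flux',(471,206),.05),('spool',(308,147),.05),('chip',(322,217),.008),('term',(331,242),.012)]: print(n,ray(T,uv,z).round(3))
E
```

```text
GR [256.4 223.3] [ 8  9 59] [0.5402 0.1935] [394.1 212.1] [ 8  8 45] [0.5439 0.195 ]
SY [400.4 223.7] [ 9  9 62] [ 0.5323 -0.2131] [287.6 170.4] [ 8  6 39] [ 0.5372 -0.2107]
GY [278.5 220.1] [ 8  9 60] [0.5481 0.1306] [375.2 207. ] [ 8  7 45] [0.5518 0.1319]
GB [281.3 240.5] [ 8  8 55] [0.4905 0.1231] [382.4 188.7] [19  6 77] [0.4659 0.1216]
GW [258.8 243.7] [ 8  9 52] [0.4826 0.1867] [398.7 199.3] [ 8  6 37] [0.4855 0.188 ]
SB [393.6 199.1] [ 8  9 58] [ 0.6022 -0.1962] [281.3 184.7] [ 7  7 38] [ 0.6066 -0.1939]
SW [376.8 218. ] [ 9  9 56] [ 0.5495 -0.1473] [301.3 179.3] [ 7  6 34] [ 0.5532 -0.1455]
tumbler rim [0.758 0.19  0.12 ]
flux [ 0.578 -0.409  0.05 ]
spool [0.754 0.044 0.05 ]
chip [0.556 0.008 0.008]
term [ 0.484 -0.017  0.012]
```

drive_tool(increments=[[[1,-30,31,5,0],[1,-60,63,10,0],[1,-90,94,15,0],[1,-120,126,20,0],[1,-150,157,20,0],[1,-180,189,25,0],[1,-210,220,30,0],[1,-240,252,30,0],[1,-270,283,35,0],[1,-300,315,40,0],[1,-330,346,40,0],[1,-360,378,45,0],[1,-390,409,50,0],[1,-420,441,50,0],[1,-450,472,55,0],[1,-480,504,60,0],[1,-510,535,60,0],[1,-540,567,60,0],[1,-576,605,60,0],[1,-576,605,60,0]]], force=20)

```text
clock: 2.1
position: [0.5446, 0.1985, 0.1704]
orientation: [-3.142, 0.001, -2.759]
ft_force: [-0.2, -0.8, -0.0]
opening: -0.0006
grasp_force: 0.0
```

```bash
python3 - <<'E'
from h import *
c=shot('wrist','w1.png');s=arm.state();print(s['clock'],s['position'],s['orientation'],s['opening'],s['ft_force'],abs(s['qvel']).max())
print(proj(c,[.5405,.1945,.038]),proj(c,s['position']))
E
```

```text
2.15 [0.54331917 0.19657731 0.17015975] [-3.14147124e+00 -9.80156074e-04 -2.76076364e+00] 1.8846589469723595e-05 [-0.02552598 -0.45563027  0.03725284] 0.06052193491327197
[317.40954747 180.86367661] [315.83132936 253.2845103 ]
```

View pics/w1.png

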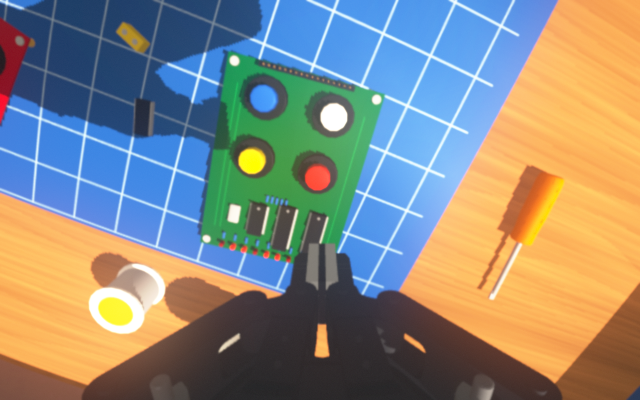

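The wrist view shows the red key at about (318,177), near the prediction of (317,181). The closed fingertips are at about (323,245). I'll refine the position from this picture.

```bash
python3 - <<'E'
from m import *
c=dict(np.load('pics/w1.npz'));p,s=cen(c,(318,177),'red',22);g=ray(c,p,.038);print(p,s,g)
for n,uv,col in [('GY',(252,160),'yellow'),('GB',(263,98),'blue'),('GW',(333,116),'white')]:
    q,_=cen(c,uv,col,22);print(n,q,ray(c,q,.038).round(4))
st=arm.state();print(st['position']);y=st['orientation'][2]
for e in(g,np.array([.5420,.1943,.038])):
    d=e-st['position'];print(1e3*(d[0]*np.cos(y)+d[1]*np.sin(y)),1e3*(d[0]*np.sin(y)-d[1]*np.cos(y)),-1e3*d[2])
E
```

```text
[317.09760589 176.946593  ] [ 25  27 543] [0.53705004 0.19281533 0.038     ]
GY [251.59871589 160.2070626 ] [0.5447 0.1304 0.038 ]
GB [263.44352617  97.70523416] [0.488 0.123 0.038]
GW [333.47411003 116.60841424] [0.4802 0.1859 0.038 ]
[0.54331917 0.19657731 0.17015975]
7.218285760711993 -1.1622895565665596 132.15974505710435
2.0711179306634504 -1.623835378321684 132.15974505710432
```

drive_tool(increments=[[[1,3,1,20,0],[1,3,1,50,0],[1,3,1,80,0],[1,3,1,105,0],[1,3,1,118,0],[1,3,1,124,0],[1,3,1,124,0],[1,3,1,124,0]]])

```text
clock: 2.95
position: [0.5404, 0.194, 0.0485]
orientation: [3.141, 0.002, -2.764]
ft_force: [-0.5, -0.1, 0.1]
opening: -0.0001
grasp_force: 0.0
```

```bash
python3 - <<'E'
from h import *
c=shot('wrist','w2.png');s=arm.state();print(s['clock'],s['position'],s['ft_force'])
f=c['frame'][130:330,200:450];cv2.imwrite('pics/w2c.png',cv2.resize(f,None,fx=3,fy=3)[:,:,::-1])
print(proj(c,[.54,.1935,.038]),proj(c,s['position']))
E
```

```text
3.0 [0.54040437 0.19412125 0.04862977] [ 0.21067932  0.35550781 -0.13201789]
[317.92942721 246.58574069] [318.51013091 256.97534604]
```

View pics/w2c.png

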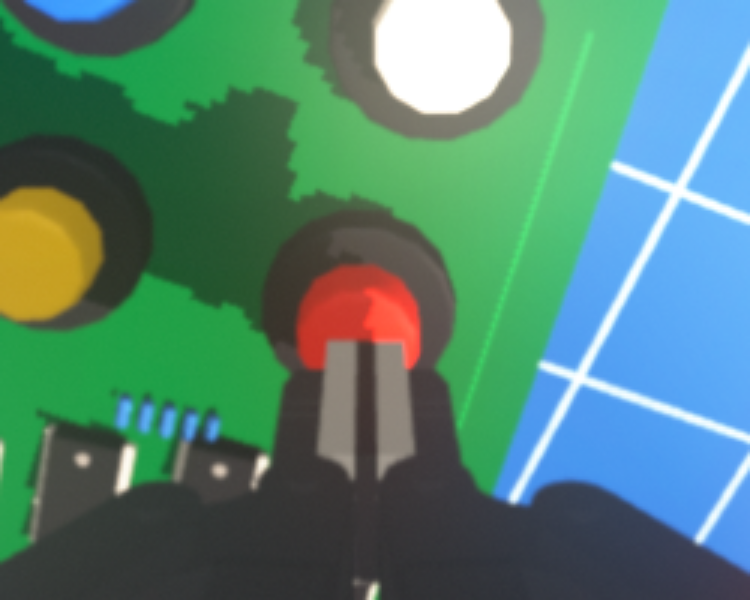

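The wrist crop shows the fingertips (crop x about 366) centred over the red cap (crop x about 359). The darker red band is the cap's side wall, so its top face is centred near crop y 350, which matches the prediction. I'll shift y by −1 mm and press.

drive_tool(increments=[[[1,1,-1,3,0],[1,1,-1,6,0],[1,1,-1,9,0],[1,1,-1,11,0],[1,1,-1,13,0],[1,1,-1,14,0],[1,1,-1,14,0],[1,1,-1,14,0]]])

```text
clock: 3.8
position: [0.5391, 0.1925, 0.0336]
orientation: [-3.142, 0.0, -2.764]
ft_force: [-0.8, 0.2, 3.0]
opening: 0.0003
grasp_force: 2.0
```

drive_tool(increments=[[[1,0,0,1,0],[1,0,0,2,0],[1,0,0,3,0],[1,0,0,3,0],[1,0,0,3,0]]])

```text
clock: 4.3
position: [0.5391, 0.1925, 0.0305]
orientation: [-3.142, 0.0, -2.764]
ft_force: [-2.4, -0.2, 5.9]
opening: -0.0002
grasp_force: 2.8
```

```bash
python3 - <<'E'
from h import *
a=[]
for i in range(4):
    c=arm.camera('wrist');s=arm.state();a.append([s['position'][2],s['ft_force'][2]])
print(np.mean(a,0)); f=c['frame'][130:330,200:450];cv2.imwrite('pics/w3c.png',cv2.resize(f,None,fx=3,fy=3)[:,:,::-1])
E
```

```text
[0.0305191 5.6621014]
```

View pics/w3c.png

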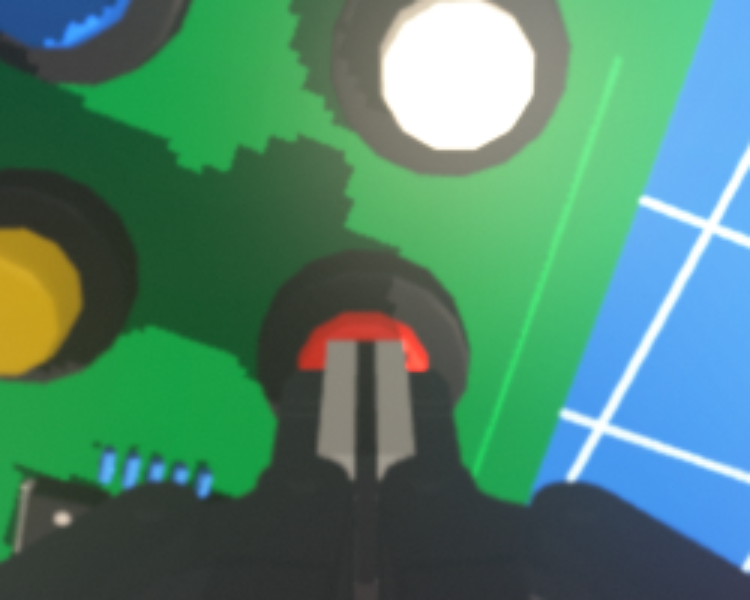

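The red cap is sunk under the fingertips. The force (5.7 N) and height (30.5 mm) both mean about 7.4 mm of travel, so it counts as pressed. I'll release it and move on to the yellow key.

drive_tool(increments=[[[1,0,0,-4,0],[1,0,0,-15,0],[1,0,0,-35,0],[1,0,0,-65,0],[1,0,0,-90,0],[1,6,-14,-100,0],[1,18,-43,-100,0],[1,32,-77,-100,0],[1,48,-115,-100,0],[1,64,-154,-100,0],[1,80,-192,-100,0],[1,96,-231,-100,0],[1,112,-269,-100,0],[1,128,-308,-100,0],[1,142,-341,-100,0],[1,151,-363,-100,0],[1,155,-374,-95,0],[1,155,-374,-80,0],[1,155,-374,-70,0],[1,155,-374,-70,0]]])

```text
clock: 6.5
position: [0.5312, -0.2117, 0.0981]
orientation: [3.139, -0.004, -2.764]
ft_force: [0.0, 0.1, 0.2]
opening: 0.0001
grasp_force: 0.0
```

```bash
python3 - <<'E'
from h import *
c=shot('wrist','w4.png');s=arm.state();print(s['clock'],s['position'],s['ft_force'])
print(proj(c,[.533,-.2125,.038]),proj(c,s['position']))
E
```

```text
6.55 [ 0.53210975 -0.21181259  0.09919389] [ 0.98659587  0.06205442 -0.28698221]
[317.06456492 217.02792718] [317.56824986 259.14550143]
```

View pics/w4.png

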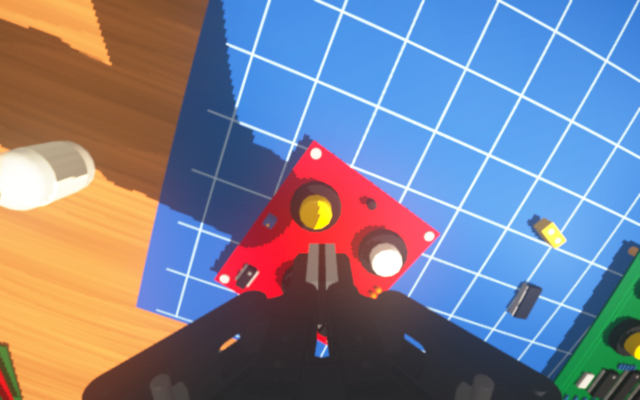

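The yellow key is at about (316,214), near the prediction of (317,217). I'll descend and check from close up.

drive_tool(increments=[[[1,1,-1,10,0],[1,1,-1,25,0],[1,1,-1,40,0],[1,1,-1,48,0],[1,1,-1,53,0],[1,1,-1,53,0],[1,1,-1,53,0]]])

```text
clock: 7.25
position: [0.5329, -0.2137, 0.0478]
orientation: [-3.141, 0.001, -2.763]
ft_force: [-0.4, 0.6, -0.0]
opening: -0.0003
grasp_force: 0.0
```

```bash
python3 - <<'E'
from h import *
c=shot('wrist','w5.png');s=arm.state();print(s['clock'],s['position'],s['ft_force'])
f=c['frame'][130:330,200:450];cv2.imwrite('pics/w5c.png',cv2.resize(f,None,fx=3,fy=3)[:,:,::-1])
E
```

```text
7.3 [ 0.53294004 -0.21372107  0.04796857] [-0.73699724  0.013033    0.43273794]
```

View pics/w5c.png

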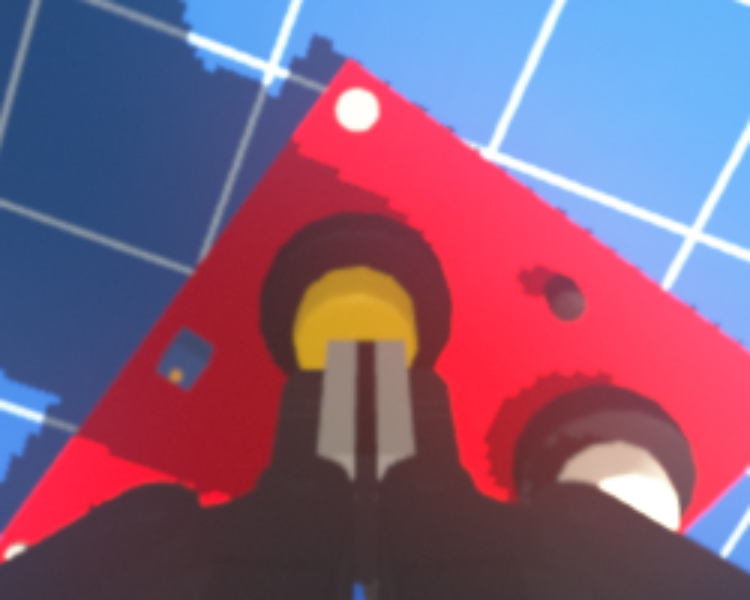

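The view matches the red key's except for the sideways offset: cap at crop x 355, tip at 366, about 2 mm. I'll correct that and press to the same height.

drive_tool(increments=[[[1,1,-2,2,0],[1,1,-2,6,0],[1,1,-2,9,0],[1,1,-2,11,0],[1,1,-2,13,0],[1,1,-2,15,0],[1,1,-2,16,0],[1,1,-2,17,0],[1,1,-2,17,0],[1,1,-2,17,0]]])

```text
clock: 8.3
position: [0.5322, -0.216, 0.0307]
orientation: [-3.141, -0.0, -2.764]
ft_force: [-1.2, 0.5, 5.9]
opening: -0.0001
grasp_force: 2.7
```

```bash
python3 - <<'E'
from h import *
a=[]
for i in range(4):
    c=arm.camera('wrist');s=arm.state();a.append([s['position'][2],s['ft_force'][2]])
print(np.mean(a,0))
E
```

```text
[0.03073136 5.70116532]
```

Pressed: 5.7 N, about 7.3 mm. Now I'll lift clear.

drive_tool(increments=[[[1,0,0,-4,0],[1,0,0,-15,0],[1,0,0,-35,0],[1,0,0,-65,0],[1,0,0,-95,0],[1,0,0,-125,0],[1,0,0,-150,0],[1,0,0,-160,0],[1,0,0,-160,0],[1,0,0,-160,0]]])

```text
clock: 9.5
position: [0.5314, -0.2155, 0.189]
orientation: [3.14, -0.001, -2.764]
ft_force: [-0.9, 0.3, -0.7]
opening: 0.0
grasp_force: 0.0
```

```bash
python3 - <<'E'
from h import *
c=shot('wrist','w6.png');d=shot('scene','scene2.png');s=arm.state();print(s['clock'],s['position'],s['ft_force'])
v=np.vstack([c['frame'][:300,60:580],d['frame'][100:290,100:620]]);cv2.imwrite('pics/fin.png',v[:,:,::-1])
E
```

```text
9.6 [ 0.53122122 -0.21561946  0.18841759] [ 0.57790049  0.11234434 -0.88588815]
```

View pics/fin.png

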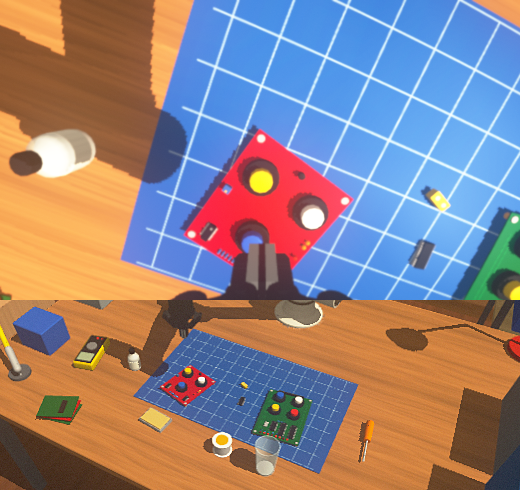

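All keys are up again, the other objects haven't moved, and the hand is clear at 0.19 m.

```bash
python3 -c "
from station import arm
print(arm.finish_job())"
```

```text
the job is handed in; nothing more can be done
None
```

I pressed the red key on the green board, then the yellow key on the red board, each about 7.3 mm down at 5.7 N. Both sprang back up, nothing else was disturbed, the hand is clear, and the job was handed in at about 9.6 s.

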